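Dock the milk-sample rack and latch it

TASK

Push the blue rack of milk-sample tubes along the bench, with the fingertips never gripping, lifting or tipping it, until it is fully home in the tube reader's corner: flush against the long aluminium back stop and against the short end stop beside the white reader. Then push the red latch arm round until it is fully closed across the front of the rack. Leave the cartons, flask, dishes and loose vials where they stand.

Things in the scene. Friction and masses are not known exactly. Their poses are not given: they have to be found in the camera images.
- rack: Loose blue block rack, 64 mm (its x) by 140 mm (its y) and 40 mm high, with ten white-capped tubes fixed in it that reach 59 mm; 0.3 to 0.65 kg, slides at 1 to 5 N. Origin: centre of its underside, z up. The two long faces lie at its x = -32 and +32 mm, the ends at its y = -70 and +70 mm. It starts on the dock's -x, -y side of its home.
- dock: Fixed docking corner on the open bench (no floor plate). Its origin lies on the bench exactly where the rack's origin lies when the rack is fully home; the rack's axes are then parallel to the dock's. Its x points at the back stop, its y at the end stop. The white reader, 52 mm high, stands behind the end stop at dock x -20 to +42, y +81 to +137 mm.
- back_stop (a point): Foot of the long aluminium back stop's upright face, at dock x = +32, y = 0 mm. The face looks to dock -x and runs from dock y = -215 to +85 mm; the bar is 10 mm thick and 34 mm high.
- end_stop (a point): Foot of the short aluminium end stop's upright face, at dock x = 0, y = +70 mm. The face looks to dock -y and runs from dock x = -20 to +42 mm; the bar is 10 mm thick and 34 mm high.
- latch (a joint): Angle of the red latch arm about its upright pivot at dock x = -39, y = +88 mm. 0: open, the arm points along dock -x; 1.571 (stop): closed, the arm points along dock -y and clears the homed rack's front face by 2 mm. It grows counter-clockwise seen from above. Starts at 0 to 0.35. Stiff (0.05 N m), stays where left.
- latch_pivot (a point): Point on the latch's pivot axis, 25 mm above the bench. The steel pivot pin is 44 mm high, the red hub has 9 mm radius; its dark foot and bracket are up to 12 mm high and within 15 mm of it or towards the reader.
- latch_tip (a point): Free end of the red latch arm, 78 mm from the pivot axis, 25 mm above the bench. The arm is a straight bar from the pivot to here, 10 mm thick (5 mm either side of this line), its underside 13 mm and its top 37 mm above the bench.
- carton_red: Milk carton, 70 x 70 x 240 mm, red below and yellow above, full, loose, to be left alone. Origin: centre of its underside.
- carton_blue: Milk carton, 70 x 70 x 240 mm, blue and white, full, loose, to be left alone. Origin: centre of its underside.
- flask: Conical glass flask, 84 mm across the foot, 130 mm high, loose, to be left alone. Origin: centre of its underside.
- dish_stack: Stack of four culture dishes (one piece), 90 mm across, 63 mm high, loose, to be left alone. Origin: centre of its underside.
- dish: Single culture dish, 90 mm across, 15 mm high, loose, to be left alone; lies left of the reader. Origin: centre of its underside.
- vial_green: Amber vial with green cap, 25 mm across, 58 mm high, standing loose on the robot's side of the dock, to be left alone. Origin: centre of its underside.
- vial_yellow: Amber vial with yellow cap, 25 mm across, 58 mm high, standing loose behind the back stop, to be left alone. Origin: centre of its underside.

How it is judged:
By the outcome, as a careful person would: the job done as asked, in the order asked, and still so for the second after the job is handed in, with the robot touching nothing.
It also fails if it takes over 64 s, if anything falls off the work surface, if the arm or the gripper's body presses on something with over 40 N, if the wrist force passes 120 N, or if a joint passes its speed limit or range.

ROBOT

A 7-joint arm with a two-finger parallel gripper is mounted at the origin on the work surface. World frame = base frame: x ahead of the robot, y to its left, z up, the work surface at z = 0. Lengths are in m, angles in rad, forces in N, time in s.
With the tool pointing down it reaches from about 0.4 to 0.875 m from the base axis. Payload 19.3 kg.
Tool frame: the origin (TCP) lies at the very end of the fingers, on their centre line; the grasp point (between the pads) lies bot.pinch_z behind it (bot.pinch_z is the distance from the TCP to the grasp point, in m); z points along the fingers, y is the line along which they close (so a half turn about z gives the same grasp; the last joint's range is limited). The gripper opens to 85 mm and grips with 20 to 120 N. Pads are 22 mm wide; open, the fingers measure 114 mm over their backs; the gripper's body (76 mm by 85 mm) begins 54 mm behind the grasp point. The pads swing forward as they close: fully open they stand 13 mm farther back than shut.
Start: joints at [-1.389, 0.521, -0.036, 1.599, 0.021, 1.021, -0.113], TCP at [0.156, 0.605, 0.231] pointing down, gripper open.
Joint ranges: [-2.91, 2.91], [-0.3, 2.13], [-1.5, 1.42], [0.17, 2.43], [-1.26, 4.41], [0.16, 1.93], [-2.52, 2.52]. Speed limits (rad/s): [1.89, 1.89, 2.39, 2.39, 3.01, 3.01, 3.01].

INTERFACE

Orientations are given as [roll, pitch, yaw] about the fixed x, y, z axes, in that order (R = Rz(yaw) Ry(pitch) Rx(roll)).
In Python, from workcell import bot, grab_frame, ticket gives the robot as it stands.
- The arm moves only by the tool arm_command, never from a script. Its argument "commands" is a list of rows, each a list of 3 entries, a list of its own where there are three numbers: the shift along the world's x, y, z in mm, then the turn about the world's z in rad, then the gripper command: -1 is fully open, 1 is shut, values between are in proportion. In form: [[[tx, ty, tz], roll, fingers], ...]. A call has 1 to 20 rows; each row shifts and turns the commanded pose from where the row before left it; what a row does not reach is not made up. A row lasts 1/10 s, in which the tool goes at most 50 mm and 8.59 degrees, less where a joint would pass 70% of its speed; a pose out of reach is approached as far as the arm can. A call with a gripper value outside its range is refused whole. The fingers move at their own pace and stop on an object; "newtons" is the grip in N (left out, the last holds). Time passes only in rows, so rows that do not move let the fingers close. It gives the time, the measured TCP pose, the force, the opening and the grip force at its end, in the units of the state.
- bot.observe(): the state, without advancing time (a new reading comes with each control period).
- grab_frame(name): name is "scene" or "top" or "wrist"; returns a dict with "image" (480x640x3 uint8, red, green, blue), "vertical_fov" (degrees; the focal length in pixels is half the picture's height over the tangent of half this angle, whatever the lens; pixels are square), "cx", "cy" (the principal point, pixels), "R" (3x3) and "t" (3): a world point X has camera coordinates R X + t. Camera axes: x right, y down, z forward; pixel columns grow to the right and rows downward; lengths in m; the calibration is good to about 2 mm. A picture is of the moment at which its call begins. There is no depth.
- ticket.job_done(): hands the job in; it is judged then, once.
The state is a dict: "clock": time; "qpos": joint angles; "qd": joint speeds; "joint_efforts": joint torques, N m; "position": TCP position; "tool_rot": TCP orientation; "force": force on the tool from outside, world axes, zero at the start; "moment": the same for the moment, N m; "grip_width": finger opening in m; "finger_force": force on a finger pad.
Only numpy, scipy, OpenCV 4.12 (cv2) and the standard library are available. Lean on these libraries where they do the work, as an engineer would, in place of code of your own. Each camera call takes 0.05 s, during which the arm holds its last target. There are 200 camera calls.

## Working session

There is one attempt and no reset: what is moved stays moved. The work goes in short steps, Python scripts to look and compute and a tool call to move; the robot and the scene stay as the last step left them, time stands still between calls to the robot, and variables do not carry over. Pictures are saved under pics/ and viewed, at most 10 in all, crops included, and the job is handed in when it is done.

Besides the shell and the picture viewer there is one more tool, called after ">>>" in YAML: its name, and indented under it one key for each argument. arm_command: Moves the arm, as the interface text tells. Its arguments: {"type":"object","properties":{"commands":{"type":"array"},"newtons":{"type":"number"}},"required":["commands"]}

```bash
mkdir -p pics
cat > h.py <<'E'
import numpy as np, cv2
from workcell import bot, grab_frame, ticket
def save(n,f):
    d=grab_frame(n); cv2.imwrite(f'pics/{f}.png',d['image'][:,:,::-1]); np.savez(f'pics/{f}.npz',**{k:v for k,v in d.items()}); return d
def px2w(d,u,v,z):
    f=240/np.tan(np.radians(float(d['vertical_fov']))/2)
    r=np.array([(u-d['cx'])/f,(v-d['cy'])/f,1.]); R=np.array(d['R']);t=np.array(d['t'])
    c=-R.T@t; w=R.T@r; return c+w*(z-c[2])/w[2]
def w2px(d,X):
    f=240/np.tan(np.radians(float(d['vertical_fov']))/2)
    p=np.array(d['R'])@np.array(X)+np.array(d['t']); return f*p[0]/p[2]+d['cx'],f*p[1]/p[2]+d['cy']
E
python3 - <<'E'
from h import *
for n in('scene','top'):
    d=save(n,n+'0'); print(n,d['vertical_fov'],d['cx'],d['cy'],-np.array(d['R']).T@d['t'])
s=bot.observe(); print(s['clock'],s['position'],s['tool_rot'],s['force'],bot.pinch_z)
E
```

```text
scene 44.42324232024488 321.57242355689937 244.79338452688066 [ 1.2379028  -0.41591141  1.00259596]
top 44.77042669036739 327.08337116043856 238.2191849491247 [ 0.3675854  -0.01586342  1.39505322]
0.1 [0.1556956  0.6049843  0.23080041] [-3.14057624e+00  1.11980718e-04  2.88978166e+00] [ 0.70854363  0.06301499 -0.19714389] 0.0187
```

View pics/top0.png

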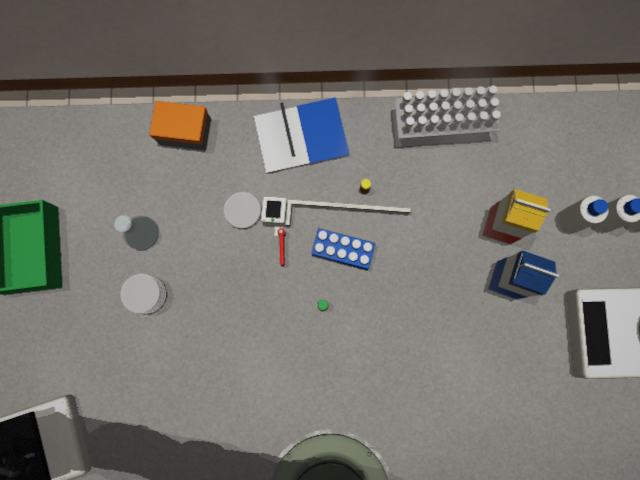

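View pics/scene0.png

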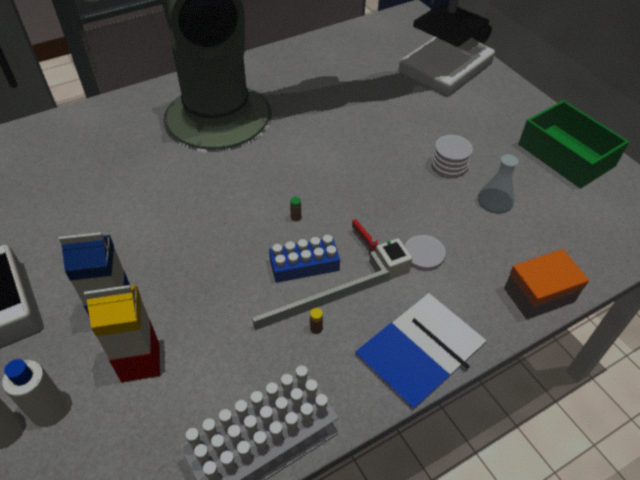

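The top view shows the dock, with the back stop from about (290,204) to (410,211), the reader at (274,210), and the latch from (281,232) to (283,265). The rack is at (344,249), the green vial at (323,305) and the yellow vial at (366,186). The arm isn't in view over the dock. Next I'll enlarge the dock area.

Run:
```python
from h import *
d=np.load('pics/top0.npz'); im=d['image']
c=im[170:320,220:420]; cv2.imwrite('pics/crop0.png',cv2.resize(c,(800,600),interpolation=cv2.INTER_CUBIC)[:,:,::-1])
hsv=cv2.cvtColor(im,cv2.COLOR_RGB2HSV)
def blob(lo,hi,box):
    m=cv2.inRange(hsv,lo,hi); k=np.zeros_like(m); x0,y0,x1,y1=box; k[y0:y1,x0:x1]=m[y0:y1,x0:x1]
    return k
red=blob((0,150,80),(8,255,255),(260,220,310,280)); p=cv2.findNonZero(red); print('red',len(p),cv2.minAreaRect(p))
bl=blob((105,120,60),(130,255,255),(300,215,390,285)); p=cv2.findNonZero(bl); r=cv2.minAreaRect(p); print('blue',r,cv2.boxPoints(r))
for q in cv2.boxPoints(r): print(px2w(d,*q,0.04)[:2])
R=d['R'];print(R)
for n,u,v,z in(('bs1',290,204,.034),('bs2',410,211,.034),('green',323,305,.058),('yel',366,186,.058),('piv',281.5,231.5,.044),('tip',283,265,.037)): print(n,px2w(d,u,v,z))
```

```text
red 144 ((281.0, 246.0), (36.0, 6.0), 90.0)
blue ((343.01025390625, 248.31748962402344), (58.83269500732422, 27.139760971069336), 14.534454345703125) [[311.1298  254.07071]
 [317.94083 227.7995 ]
 [374.89072 242.56427]
 [368.07968 268.83548]]
[0.54655226 0.03219245]
[0.60866872 0.01480262]
[ 0.56982131 -0.11820189]
[ 0.50829121 -0.09997388]
[[-0.02511969 -0.9996222  -0.01115596]
 [-0.98725969  0.0265599  -0.15688494]
 [ 0.15712197  0.00707293 -0.98755388]]
bs1 [0.66926934 0.08037713 0.034     ]
bs2 [ 0.64437237 -0.20496205  0.034     ]
green [0.42630175 0.00690499 0.058     ]
yel [ 0.70233861 -0.1010453   0.058     ]
piv [0.60143849 0.10069009 0.044     ]
tip [0.52287065 0.09879785 0.037     ]
```

View pics/crop0.png

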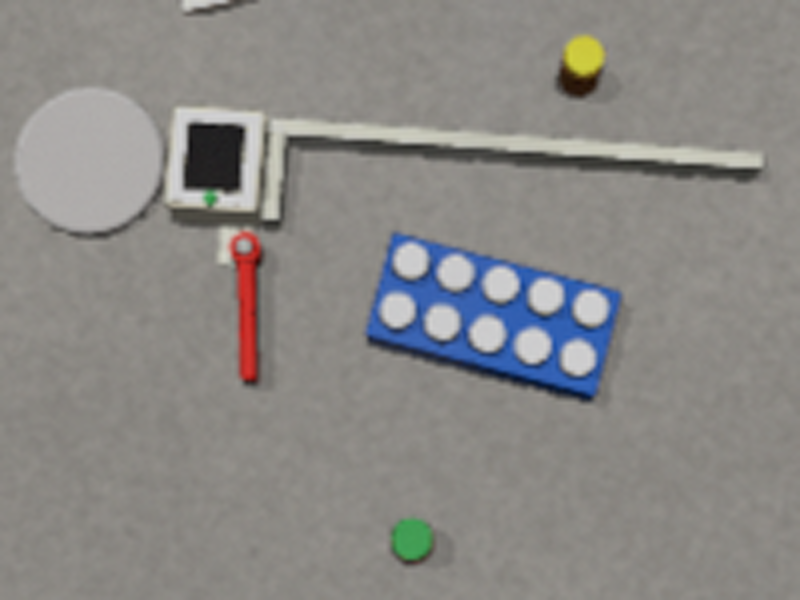

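The crop confirms the layout: back stop rear edge (275,120) to (762,153), end-stop foot end (272,219), latch nearly open, and the rack turned about 11° from the dock. Next I'll fit the dock frame and rack pose.

```bash
cat > meas.py <<'E'
from h import *
from scipy.optimize import least_squares
def capcentres(d,box,n=10):
    im=d['image']; hsv=cv2.cvtColor(im,cv2.COLOR_RGB2HSV); x0,y0,x1,y1=box
    m=cv2.inRange(hsv[y0:y1,x0:x1],(100,110,50),(130,255,255))
    k=cv2.convexHull(cv2.findNonZero(m)); h=np.zeros_like(m); cv2.fillConvexPoly(h,k,255)
    return h
def rackpose(d,guess,box=(280,190,400,290)):
    # fit projected silhouette (block top+bottom, caps) hull mask to blue hull
    h=capcentres(d,box); k=cv2.findNonZero(h).reshape(-1,2)
    hull=cv2.convexHull(k).reshape(-1,2)
    def mask(p,s=8):
        c,sn=np.cos(p[2]),np.sin(p[2]); P=[]
        for x in(-.032,.032):
            for y in(-.07,.07):
                for z in(0.002,.04): P.append(w2px(d,[p[0]+c*x-sn*y,p[1]+sn*x+c*y,z]))
        P=np.array(P)-[box[0],box[1]]
        q=cv2.convexHull(((P+.5)*s).astype(np.int32)); M=np.zeros((h.shape[0]*s,h.shape[1]*s),np.uint8); cv2.fillConvexPoly(M,q,255)
        return cv2.resize(M,(h.shape[1],h.shape[0]),interpolation=cv2.INTER_AREA)
    from scipy.optimize import minimize
    f=lambda p: np.abs(mask(p).astype(float)-h).sum()/255
    r=minimize(f,guess,method='Nelder-Mead',options=dict(initial_simplex=np.array(guess)+np.vstack([np.zeros(3),np.diag([.006,.006,.05])])))
    return r.x,r.fun
E
python3 - <<'E'
from meas import *
d=np.load('pics/top0.npz'); im=d['image']; g=im.astype(float).mean(2)
# back stop rear edge: dark->bright crossing going down
pts=[];front=[]
for u in range(296,406,2):
    v0=200.+(u-288.75)*8.25/121.75
    col=g[:,u]; a=int(v0)-6
    seg=col[a:a+9]; i=np.argmax(np.diff(seg)); bg=seg[:4].mean(); top=col[a+5:a+12].max(); th=(bg+top)/2
    j=next(j for j in range(a+2,a+12) if col[j]<th<=col[j+1]); pts.append((u,j+(th-col[j])/(col[j+1]-col[j])))
W=np.array([px2w(d,u,v,.034)[:2] for u,v in pts]); W=W-0
s,i=np.polyfit(W[:,1],W[:,0],1); res=W[:,0]-s*W[:,1]-i; print('slope',s,np.arctan(s),'rms',res.std()*1e3)
th=-np.arctan(s); ex=np.array([np.cos(th),np.sin(th)]); ey=np.array([-ex[1],ex[0]])
rear=(W@ex).mean(); print('home along ex',rear-.042)
# ends along ey
for n,u,v in(('bs right end',410.5,210),('bs left?',288.5,201),('es -x end mid',288,224.7),('piv',281.25,231.7)):
    w=px2w(d,u,v,.034 if n!='piv' else .044)[:2]; print(n,'dock-x',(w@ex-rear+.042)*1e3,'ey',w@ey*1e3)
np.set_printoptions(precision=4,suppress=True)
print('rack',rackpose(d,[.558,-.043,-.28]), 'th',th, ex, ey)
print('TCP px',w2px(d,bot.observe()['position']))
# profile along column right end
print(g[208:213,404:416].round(0)); print(g[216:220,282:296].round(0)); print(g[218:230,285:291].round(0))
E
```

```text
slope 0.10249889744032198 0.10214219133464526 rms 0.48579229659636475
home along ex 0.6272860297811361
bs right end dock-x 37.13976088329059 ey -139.24240960597402
bs left? dock-x 37.33685947335737 ey 152.41692723468338
es -x end mid dock-x -20.13139475709195 ey 148.57381522869838
piv dock-x -39.7690000547886 ey 162.03558776359077
rack (array([ 0.5596, -0.0433, -0.2896]), np.float64(52.984313725490196)) th -0.10214219133464526 [ 0.9948 -0.102 ] [0.102  0.9948]
TCP px (np.float64(13.960006388348688), np.float64(450.50266023498887))
[[189. 188. 183. 174. 171. 171. 158. 137. 139. 138. 139. 138.]
 [192. 191. 189. 190. 188. 187. 164. 131. 140. 140. 139. 139.]
 [196. 196. 194. 195. 193. 193. 168. 127. 141. 140. 140. 140.]
 [176. 176. 175. 175. 173. 175. 152. 120. 138. 140. 139. 141.]
 [ 60.  56.  54.  58.  63.  74. 103. 123. 132. 138. 138. 142.]]
[[205. 199. 157.  80. 126. 177. 192. 165. 101.  93. 121. 120. 131. 143.]
 [204. 196. 151.  93. 138. 176. 192. 168. 110.  97. 120. 120. 130. 141.]
 [205. 193. 143.  99. 144. 177. 191. 161.  92.  97. 122. 120. 129. 139.]
 [206. 190. 136. 102. 150. 181. 191. 155.  75. 100. 121. 121. 130. 140.]]
[[ 99. 144. 177. 191. 161.  92.]
 [102. 150. 181. 191. 155.  75.]
 [114. 170. 193. 193. 158.  78.]
 [127. 183. 193. 195. 158.  74.]
 [125. 181. 194. 195. 157.  72.]
 [129. 184. 195. 196. 159.  78.]
 [120. 166. 171. 173. 141.  80.]
 [ 68.  62.  56.  56.  55.  85.]
 [ 80.  62.  60.  60.  62.  96.]
 [116.  90.  84.  83.  94. 116.]
 [136. 132. 125. 123. 131. 139.]
 [135. 137. 138. 139. 140. 138.]]
```

>>> arm_command:
  commands:
    - [[26,-30,0],0.015,-1]
    - [[26,-30,0],0.015,-1]
    - [[26,-30,0],0.015,-1]
    - [[26,-30,0],0.015,-1]
    - [[26,-30,0],0.015,-1]
    - [[26,-30,0],0.015,-1]
    - [[26,-30,0],0.015,-1]
    - [[26,-30,0],0.015,-1]
    - [[26,-30,0],0.015,-1]
    - [[26,-30,0],0.015,-1]
    - [[6,-37,0],0,-1]
    - [[6,-37,0],0,-1]
    - [[6,-37,0],0,-1]
    - [[6,-37,0],0,-1]
    - [[6,-37,0],0,-1]
    - [[6,-37,0],0,-1]
    - [[6,-37,0],0,-1]
    - [[6,-37,0],0,-1]
    - [[6,-37,0],0,-1]
    - [[0,0,0],0,-1]

```text
clock: 2.1
position: [0.4698, -0.0323, 0.2313]
tool_rot: [-3.14, 0.0, 3.034]
force: [-0.7, 0.8, 0.3]
grip_width: 0.0855
finger_force: 0.0
```

>>> arm_command:
  commands:
    - [[0,0,-36],0.005,-1]
    - [[0,0,-36],0,-1]
    - [[0,0,-36],0,-1]
    - [[0,0,-36],0,-1]
    - [[0,0,-36],0,-1]
    - [[0,0,-30],0,-1]
    - [[0,0,-11],0,-1]
    - [[0,0,0],0,-1]

```text
clock: 2.9
position: [0.4689, -0.0276, 0.0094]
tool_rot: [-3.141, -0.002, 3.045]
force: [-0.6, -0.2, 0.6]
grip_width: 0.0855
finger_force: 0.0
```

Run:
```python
from h import *
save('scene','s1'); d=save('top','t1')
c=np.load('pics/s1.npz')['image'][170:350,230:470]; cv2.imwrite('pics/s1c.png',cv2.resize(c,(800,600))[:,:,::-1])
print(bot.observe()['position'])
```

```text
[ 0.47020886 -0.02764174  0.01122421]
```

View pics/s1c.png

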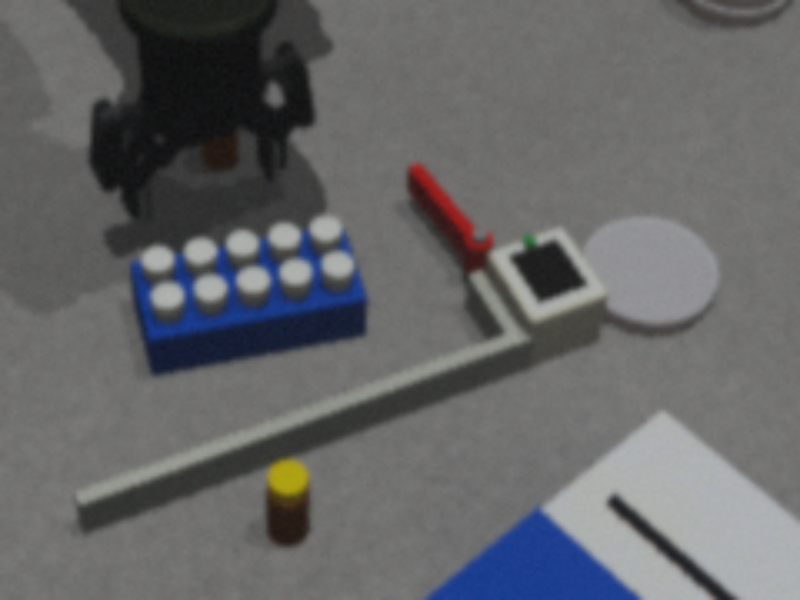

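The scene crop shows the open fingers low in front of the rack at (140,190) and (265,160), with the green vial behind them at (220,145) clear of the body. The reader, latch and stops match the top view. Now I'll push along dock +x.

>>> arm_command:
  commands:
    - [[10,-1,0],0,-1]
    - [[10,-1,0],0,-1]
    - [[10,-1,0],0,-1]
    - [[5,-0.5,0],0,-1]
    - [[5,-0.5,0],0,-1]
    - [[5,-0.5,0],0,-1]
    - [[5,-0.5,0],0,-1]
    - [[5,-0.5,0],0,-1]
    - [[5,-0.5,0],0,-1]
    - [[5,-0.5,0],0,-1]
    - [[5,-0.5,0],0,-1]
    - [[5,-0.5,0],0,-1]
    - [[5,-0.5,0],0,-1]
    - [[0,0,0],0,-1]

```text
clock: 4.4
position: [0.5507, -0.0357, 0.0103]
tool_rot: [3.142, 0.001, 3.045]
force: [0.3, 0.0, 0.3]
grip_width: 0.0856
finger_force: 0.0
```

```bash
cat >> meas.py <<'E'
H=np.array([.6316,.0101]); TH=-.1021; EX=np.array([np.cos(TH),np.sin(TH)]); EY=np.array([-EX[1],EX[0]])
def dock(p): q=np.array(p[:2])-H; return np.array([q@EX,q@EY])*1e3
def rackdock(d,g=(0,0,0)):
    g=H+EX*g[0]/1e3+EY*g[1]/1e3, g[2]
    p,f=rackpose(d,[*g[0],TH+g[1]],box=(270,180,400,290)); return dock(p),p[2]-TH,f
E
python3 - <<'E'
from meas import *
s=bot.observe(); print('tcp',dock(s['position']),s['position'][2],s['force'],s['clock'])
d=save('top','t2'); print(rackdock(d,(-50,-60,-.05)))
c=d['image'][170:320,220:420]; cv2.imwrite('pics/t2c.png',cv2.resize(c,(800,600),interpolation=cv2.INTER_CUBIC)[:,:,::-1])
E
```

```text
tcp [-75.81626172 -53.8388373 ] 0.010341507377886968 [0.29426044 0.00890364 0.27694323] 4.4Traceback (most recent call last):
  File "<stdin>", line 3, in <module>
  File "meas.py", line 28, in rackdock
    p,f=rackpose(d,[*g[0],TH+g[1]],box=(270,180,400,290)); return dock(p),p[2]-TH,f
        ~~~~~~~~^^^^^^^^^^^^^^^^^^^^^^^^^^^^^^^^^^^^^^^^^
  File "meas.py", line 10, in rackpose
    h=capcentres(d,box); k=cv2.findNonZero(h).reshape(-1,2)
  File "meas.py", line 6, in capcentres
    k=cv2.convexHull(cv2.findNonZero(m)); h=np.zeros_like(m); cv2.fillConvexPoly(h,k,255)
cv2.error: OpenCV(4.12.0) /io/opencv/modules/imgproc/src/convhull.cpp:143: error: (-215:Assertion failed) total >= 0 && (depth == CV_32F || depth == CV_32S) in function 'convexHull'
```

Run:
```python
from meas import *
d=save('scene','s2')
c=d['image'][170:350,230:470]; cv2.imwrite('pics/s2c.png',cv2.resize(c,(800,600))[:,:,::-1])
```

```text
(no output)
```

View pics/s2c.png

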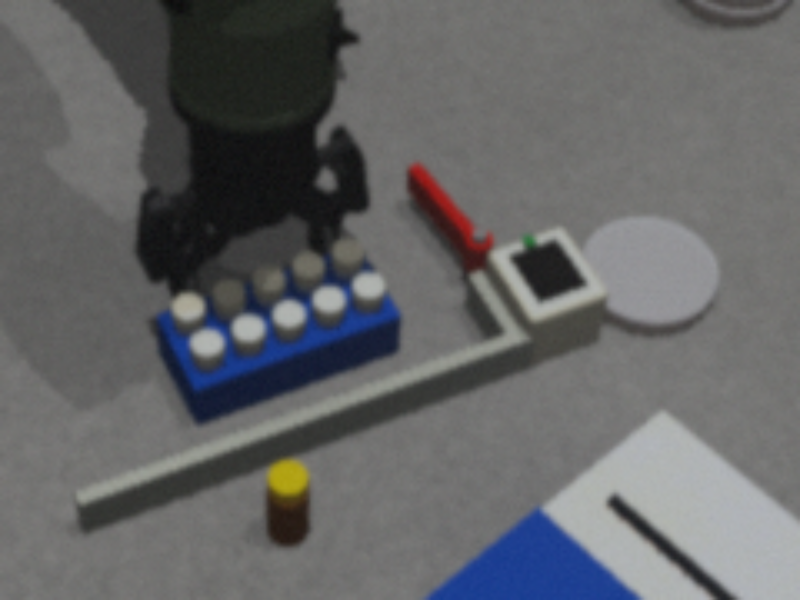

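The rack now lies nearly parallel to the back stop, about 30 mm short of it (back face from (200,415) to (398,345) in the crop). I'll keep pushing, slowing near contact.

>>> arm_command:
  commands:
    - [[5,-0.5,0],0,-1]
    - [[5,-0.5,0],0,-1]
    - [[5,-0.5,0],0,-1]
    - [[5,-0.5,0],0,-1]
    - [[4,-0.4,0],0,-1]
    - [[3,-0.3,0],0,-1]
    - [[0,0,0],0,-1]

```text
clock: 5.2
position: [0.5773, -0.0385, 0.0103]
tool_rot: [3.142, 0.001, 3.045]
force: [0.3, 0.5, 1.0]
grip_width: 0.0853
finger_force: 0.0
```

>>> arm_command:
  commands:
    - [[2,-0.2,0],0,-1]
    - [[1,-0.1,0],0,-1]
    - [[1,-0.1,0],0,-1]

```text
clock: 5.5
position: [0.5806, -0.0388, 0.0103]
tool_rot: [-3.142, -0.0, 3.045]
force: [-4.0, 0.5, 2.4]
grip_width: 0.0854
finger_force: 1.8
```

>>> arm_command:
  commands:
    - [[1,-0.1,0],0,-1]
    - [[1,-0.1,0],0,-1]

```text
clock: 5.7
position: [0.5827, -0.039, 0.0103]
tool_rot: [3.142, -0.0, 3.045]
force: [-3.8, 0.0, 2.3]
grip_width: 0.0852
finger_force: 1.8
```

>>> arm_command:
  commands:
    - [[1,-0.1,0],0,-1]
    - [[0.5,0,0],0,-1]

```text
clock: 5.9
position: [0.5843, -0.0392, 0.0103]
tool_rot: [-3.142, -0.0, 3.045]
force: [-4.2, 0.7, 3.1]
grip_width: 0.0856
finger_force: 1.9
```

>>> arm_command:
  commands:
    - [[1,-0.1,0],0,-1]
    - [[0.5,0,0],0,-1]

```text
clock: 6.1
position: [0.5852, -0.0392, 0.0102]
tool_rot: [-3.142, -0.001, 3.045]
force: [-9.9, 0.9, 6.4]
grip_width: 0.0852
finger_force: 4.6
```

>>> arm_command:
  commands:
    - [[1,-0.1,0],0,-1]
    - [[0,0,0],0,-1]

```text
clock: 6.3
position: [0.5852, -0.0392, 0.01]
tool_rot: [-3.142, -0.003, 3.044]
force: [-13.2, 2.4, 8.0]
grip_width: 0.0853
finger_force: 6.2
```

The rack has met the back stop. I'll back off, rise, shut and turn the fingers, and go round to the −y end.

>>> arm_command:
  commands:
    - [[-20,2,0],0,-1]
    - [[-20,2,0],0,-1]
    - [[-20,2,0],0,-1]
    - [[0,0,40],0,1]
    - [[0,0,40],0,1]
    - [[0,0,40],0.14,1]
    - [[8,-14,0],0.14,1]
    - [[8,-14,0],0.14,1]
    - [[8,-14,0],0.14,1]
    - [[8,-14,0],0.14,1]
    - [[8,-14,0],0.14,1]
    - [[8,-14,0],0.14,1]
    - [[8,-14,0],0.14,1]
    - [[8,-14,0],0.14,1]
    - [[8,-14,0],0.14,1]
    - [[8,-14,0],0.14,1]
    - [[8,0,0],0.03,1]
    - [[0,0,0],0,1]

```text
clock: 8.1
position: [0.6008, -0.1531, 0.1221]
tool_rot: [3.118, -0.003, -1.816]
force: [0.6, -0.1, -0.4]
grip_width: 0.0002
finger_force: 0.0
```

```bash
sed -i 's/TH+g\[1\]\]/TH+g[1]]/' meas.py
python3 - <<'E'
from meas import *
s=bot.observe(); print('tcp',dock(s['position']),s['position'][2],s['tool_rot'],s['qpos'],s['grip_width'])
d=save('top','t3'); im=d['image']
cv2.imwrite('pics/t3c.png',cv2.resize(im[170:320,220:420],(800,600),interpolation=cv2.INTER_CUBIC)[:,:,::-1])
E
```

```text
tcp [ -14.034551   -165.52351018] 0.12209858847741518 [ 3.11751917e+00 -3.06138731e-03 -1.81599325e+00] [ 0.68809601  0.79287182 -0.84586908  1.65259578  0.66532071  1.03570445
  2.51868019] 0.00020536735670041056
```

View pics/t3c.png

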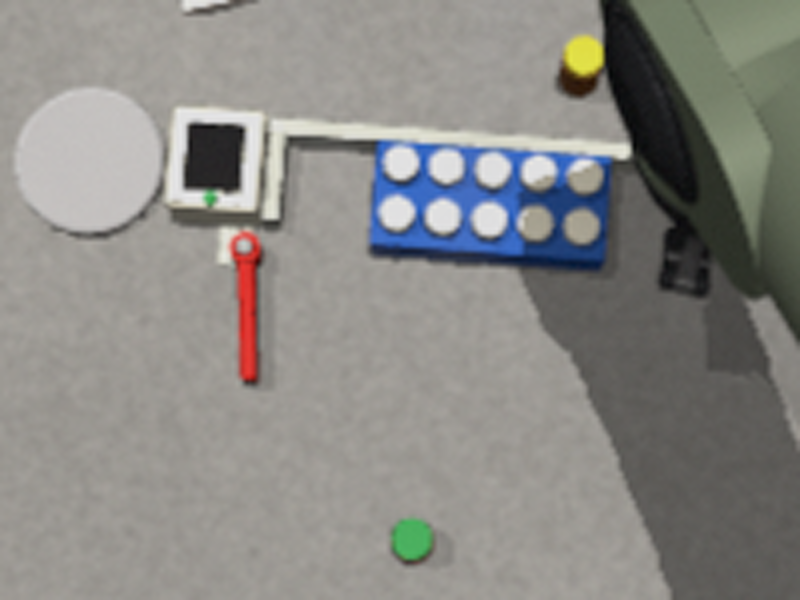

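The picture shows the rack against the back stop, parallel to it, spanning crop (372..612, 140..265), about 55 px (60 mm) short of the end stop. Joint 7 is at its limit, so I'll turn the tool the other way.

>>> arm_command:
  commands:
    - [[0,0,0],-0.14,1]
    - [[0,0,0],-0.14,1]
    - [[0,0,0],-0.14,1]
    - [[0,0,0],-0.14,1]
    - [[0,0,0],-0.14,1]
    - [[0,0,0],-0.14,1]
    - [[0,0,0],-0.14,1]
    - [[0,0,0],-0.14,1]
    - [[0,0,0],-0.14,1]
    - [[0,0,0],-0.14,1]
    - [[0,0,0],-0.14,1]
    - [[0,0,0],-0.14,1]
    - [[0,0,0],-0.14,1]
    - [[0,0,0],-0.14,1]
    - [[3,-6,0],-0.14,1]
    - [[3,-6,0],-0.14,1]
    - [[3,-6,0],-0.14,1]
    - [[3,-6,0],-0.14,1]
    - [[0,0,0],-0.14,1]
    - [[0,0,0],-0.14,1]

```text
clock: 10.15
position: [0.6128, -0.1763, 0.1239]
tool_rot: [3.115, -0.004, 1.662]
force: [-0.7, -0.4, -0.1]
grip_width: 0.0001
finger_force: 0.0
```

Run:
```python
from meas import *
s=bot.observe(); print('tcp',dock(s['position']),s['position'][2],s['tool_rot'],s['qpos'])
```

```text
tcp [   0.25269247 -187.36797471] 0.12387206221653402 [ 3.11496525 -0.00417812  1.66196249] [ 0.29934619  0.65545453 -0.15904485  1.67007177  0.11944457  0.80106274
  0.18289407]
```

>>> arm_command:
  commands:
    - [[0,0,-20],-0.1,1]
    - [[0,0,-30],-0.09,1]
    - [[0,0,-30],0,1]
    - [[0,0,-20],0,1]
    - [[0,0,-6],0,1]
    - [[1,10,0],0,1]
    - [[1,10,0],0,1]
    - [[1,10,0],0,1]
    - [[0.5,5,0],0,1]
    - [[0.5,5,0],0,1]
    - [[0.5,5,0],0,1]
    - [[0.5,5,0],0,1]
    - [[0,0,0],0,1]

```text
clock: 11.45
position: [0.6173, -0.1258, 0.0168]
tool_rot: [3.117, -0.006, 1.48]
force: [0.1, 0.0, -0.1]
grip_width: -0.0
finger_force: 0.0
```

>>> arm_command:
  commands:
    - [[0.5,5,0],0,1]
    - [[0.5,5,0],0,1]

```text
clock: 11.65
position: [0.6181, -0.1168, 0.0167]
tool_rot: [3.118, -0.005, 1.478]
force: [-0.4, -2.6, 0.5]
grip_width: -0.0
finger_force: 1.4
```

Run:
```python
from meas import *
s=bot.observe(); print('tcp',dock(s['position']),s['position'][2],s['tool_rot'],s['force'],s['moment'])
d=save('scene','s3')
cv2.imwrite('pics/s3c.png',cv2.resize(d['image'][170:350,230:470],(800,600))[:,:,::-1])
```

```text
tcp [  -0.45223803 -127.58115442] 0.016745738012388052 [ 3.11759013 -0.00496412  1.47813414] [-0.41097954 -2.60581708  0.48644939] [-0.58841679  0.12897678 -0.01719981]
```

View pics/s3c.png

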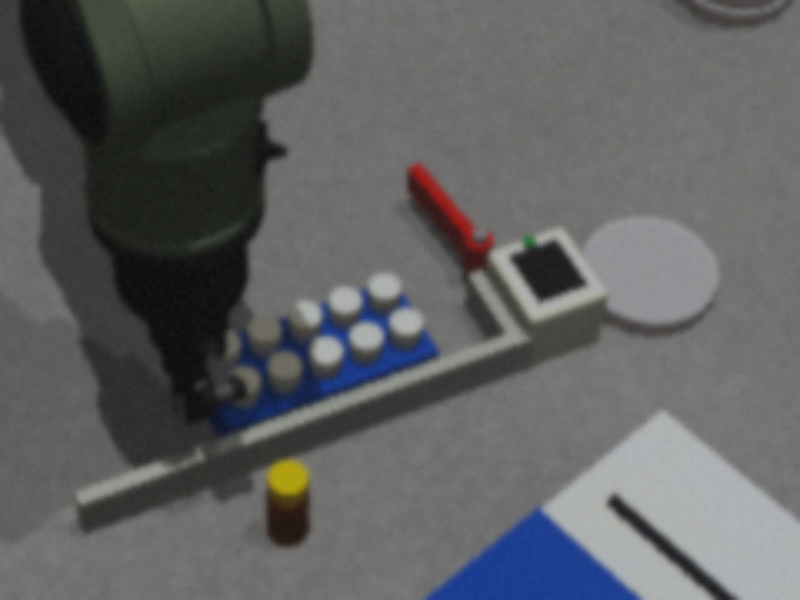

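The scene shows the gripper at the rack's −y end (crop (210,395)) clear of the back stop, and the force shows light contact. The rack is still flush, so I'll slide it on.

>>> arm_command:
  commands:
    - [[0.5,5,0],0,1]
    - [[0.5,5,0],0,1]
    - [[0.5,5,0],0,1]
    - [[0.5,5,0],0,1]
    - [[0.5,5,0],0,1]
    - [[0.5,5,0],0,1]
    - [[0.5,5,0],0,1]
    - [[0.4,4,0],0,1]

```text
clock: 12.5
position: [0.6222, -0.0768, 0.0167]
tool_rot: [3.118, -0.006, 1.479]
force: [-0.0, -2.8, -0.5]
grip_width: 0.0002
finger_force: 1.3
```

>>> arm_command:
  commands:
    - [[0.2,2,0],0,1]
    - [[0.2,2,0],0,1]

```text
clock: 12.7
position: [0.6225, -0.0733, 0.0168]
tool_rot: [3.118, -0.005, 1.479]
force: [-0.2, -2.4, -0.2]
grip_width: 0.0002
finger_force: 1.3
```

>>> arm_command:
  commands:
    - [[0.1,1,0],0,1]
    - [[0.1,1,0],0,1]

```text
clock: 12.9
position: [0.6227, -0.0715, 0.0168]
tool_rot: [3.118, -0.005, 1.479]
force: [-0.5, -3.5, -0.2]
grip_width: 0.0001
finger_force: 2.6
```

>>> arm_command:
  commands:
    - [[0.1,1,0],0,1]
    - [[0.1,1,0],0,1]

```text
clock: 13.1
position: [0.6226, -0.0713, 0.0168]
tool_rot: [3.118, -0.003, 1.478]
force: [-1.8, -14.8, 2.1]
grip_width: -0.0001
finger_force: 7.3
```

The rack has met the end stop. I'll back off, rise and re-seat it in +x with the two open fingers, taking a top view on the way if it's clear.

>>> arm_command:
  commands:
    - [[-1,-10,0],0,1]
    - [[0,-10,0],0,1]
    - [[0,0,35],0,1]
    - [[0,0,35],0,1]
    - [[0,0,40],0.13,1]
    - [[-10,10,0],0.13,1]
    - [[-10,10,0],0.13,1]
    - [[-10,10,0],0.13,1]
    - [[-10,10,0],0.13,1]
    - [[-10,10,0],0.13,-1]
    - [[-10,10,0],0.13,-1]
    - [[-10,10,0],0.13,-1]
    - [[-10,10,0],0.13,-1]
    - [[-10,10,0],0.13,-1]
    - [[-10,10,0],0.13,-1]
    - [[0,0,0],0.13,-1]
    - [[0,0,0],0,-1]

```text
clock: 14.8
position: [0.522, 0.0103, 0.1268]
tool_rot: [3.117, -0.005, 3.041]
force: [-0.0, -0.8, -0.3]
grip_width: 0.0851
finger_force: 0.0
```

Run:
```python
from meas import *
s=bot.observe(); print('tcp',dock(s['position']),s['position'][2],s['tool_rot'],s['grip_width'])
```

```text
tcp [-109.03451099  -10.95864915] 0.12684471066998265 [ 3.11705675 -0.00528576  3.04122544] 0.08509925344997352
```

>>> arm_command:
  commands:
    - [[0,0,-35],0,-1]
    - [[0,0,-35],0,-1]
    - [[0,0,-30],0,-1]
    - [[0,0,-15],0,-1]
    - [[10,-1,0],0,-1]
    - [[10,-1,0],0,-1]
    - [[10,-1,0],0,-1]
    - [[10,-1,0],0,-1]
    - [[10,-1,0],0,-1]
    - [[5,-0.5,0],0,-1]
    - [[5,-0.5,0],0,-1]
    - [[2,-0.2,0],0,-1]
    - [[0,0,0],0,-1]

```text
clock: 16.1
position: [0.5839, 0.0045, 0.0117]
tool_rot: [3.117, -0.006, 3.039]
force: [-0.0, 0.0, -0.2]
grip_width: 0.0853
finger_force: 0.0
```

>>> arm_command:
  commands:
    - [[2,-0.2,0],0,-1]
    - [[1,-0.1,0],0,-1]
    - [[1,-0.1,0],0,-1]

```text
clock: 16.4
position: [0.5879, 0.004, 0.0118]
tool_rot: [3.118, -0.005, 3.039]
force: [-0.2, -0.2, -0.7]
grip_width: 0.0857
finger_force: 0.0
```

>>> arm_command:
  commands:
    - [[1,-0.1,0],0,-1]
    - [[1,-0.1,0],0,-1]

```text
clock: 16.6
position: [0.5895, 0.0039, 0.0117]
tool_rot: [3.118, -0.006, 3.039]
force: [-7.4, -0.0, 4.5]
grip_width: 0.0857
finger_force: 4.0
```

Run:
```python
from meas import *
s=bot.observe(); print('tcp',dock(s['position']),s['position'][2],s['tool_rot'],s['force'],s['clock'])
```

```text
tcp [-41.20689066 -10.45179421] 0.011680435053625086 [ 3.11771684 -0.00626829  3.03929911] [-7.44561962 -0.02473894  4.49475178] 16.6
```

>>> arm_command:
  commands:
    - [[1,-0.1,0],0,-1]
    - [[0.5,0,0],0,-1]
    - [[-20,2,0],0,-1]
    - [[-20,2,0],0,-1]
    - [[-20,2,0],0,-1]
    - [[0,0,40],0,1]
    - [[0,0,40],0,1]
    - [[0,0,40],0,1]
    - [[3,20,0],0,1]
    - [[3,20,0],0,1]
    - [[3,20,0],0,1]
    - [[3,20,0],0,1]
    - [[3,20,0],0,1]
    - [[3,20,0],0,1]
    - [[2,14,0],0,1]
    - [[0,0,0],0,1]

```text
clock: 18.2
position: [0.5514, 0.1457, 0.1318]
tool_rot: [3.117, -0.005, 3.041]
force: [0.0, -1.2, 0.8]
grip_width: 0.0001
finger_force: 0.0
```

Run:
```python
from meas import *
s=bot.observe(); print('tcp',dock(s['position']),s['position'][2],s['clock'],s['grip_width'])
d=save('top','t4'); t=np.load('pics/top0.npz')
print('dish',dock(px2w(t,242.5,210,.015)),'piv',dock(px2w(t,281.25,231.7,.044)),'tip',dock(px2w(t,282.2,264.5,.037)))
cv2.imwrite('pics/t4c.png',cv2.resize(d['image'][170:320,220:420],(800,600),interpolation=cv2.INTER_CUBIC)[:,:,::-1])
```

```text
tcp [-93.56951765 126.7456752 ] 0.13184413289161287 18.2 7.792258495709573e-05
dish [ 11.00429557 188.98514283] piv [-39.75754511  87.58901737] tip [-116.17136876   79.13103396]
```

View pics/t4c.png

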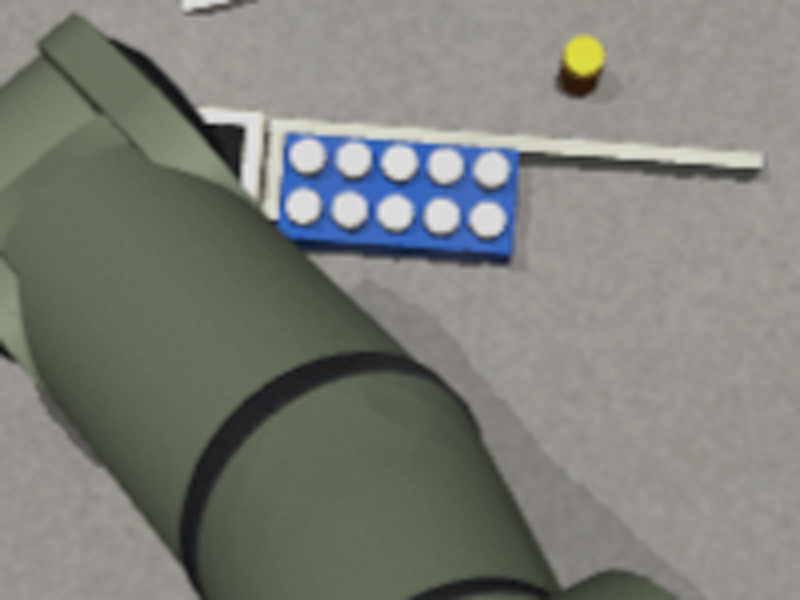

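The top view shows the rack in the corner, with its left end against the end stop at crop x≈282 and its back along the bar. Next, the latch sweep.

Run:
```python
from meas import *
s=bot.observe(); p=np.array(s['position'][:2])*1e3; acc=p.copy(); rows=[]
for a in [0.0]+list(np.linspace(.12,1.571,22)):
    dr=np.array([-np.cos(a),-np.sin(a)]); n=np.array([-np.sin(a),np.cos(a)])
    q=np.array([-39,88])+58*dr+n*(5+14.5*np.cos(a)+11*np.sin(a))
    w=H*1e3+EX*q[0]+EY*q[1]; st=np.round((w-acc)*2)/2; acc+=st; rows.append([st.tolist()+[0],0,1])
print(rows)
```

```text
[[[-5.5, -17.5, 0], 0, 1], [[-2.5, -5.5, 0], 0, 1], [[-1.0, -3.5, 0], 0, 1], [[-1.5, -3.5, 0], 0, 1], [[-0.5, -4.0, 0], 0, 1], [[-0.5, -3.5, 0], 0, 1], [[-0.5, -4.5, 0], 0, 1], [[0.0, -4.0, 0], 0, 1], [[0.5, -4.0, 0], 0, 1], [[0.5, -4.5, 0], 0, 1], [[1.0, -4.0, 0], 0, 1], [[1.5, -4.5, 0], 0, 1], [[1.5, -4.0, 0], 0, 1], [[2.0, -4.0, 0], 0, 1], [[2.5, -4.0, 0], 0, 1], [[3.0, -4.0, 0], 0, 1], [[3.0, -3.5, 0], 0, 1], [[3.5, -3.5, 0], 0, 1], [[4.0, -3.5, 0], 0, 1], [[4.0, -2.5, 0], 0, 1], [[4.5, -2.5, 0], 0, 1], [[4.5, -2.5, 0], 0, 1], [[4.5, -1.5, 0], 0, 1]]
```

>>> arm_command:
  commands:
    - [[0,0,-30],0,1]
    - [[0,0,-30],0,1]
    - [[0,0,-30],0,1]
    - [[0,0,-20],0,1]
    - [[0,0,0],0,1]

```text
clock: 18.75
position: [0.55, 0.1421, 0.0195]
tool_rot: [3.12, -0.009, 3.038]
force: [-0.2, -0.0, -0.3]
grip_width: -0.0
finger_force: 0.0
```

>>> arm_command:
  commands:
    - [[-4,-7,0],0,1]
    - [[0,-7,0],0,1]
    - [[-2.5,-5.5,0],0,1]
    - [[-1,-3.5,0],0,1]
    - [[-1.5,-3.5,0],0,1]
    - [[-0.5,-4,0],0,1]
    - [[-0.5,-3.5,0],0,1]
    - [[-0.5,-4.5,0],0,1]
    - [[0,-4,0],0,1]
    - [[0.5,-4,0],0,1]
    - [[0.5,-4.5,0],0,1]
    - [[1,-4,0],0,1]

```text
clock: 19.95
position: [0.5429, 0.0883, 0.0217]
tool_rot: [3.118, -0.006, 3.039]
force: [0.1, 1.1, 0.4]
grip_width: -0.0002
finger_force: 0.5
```

Run:
```python
from meas import *
s=bot.observe(); print('tcp',dock(s['position']),s['position'],s['force'],s['clock'])
```

```text
tcp [-96.18234614  68.74710859] [0.54292543 0.08829226 0.02171745] [0.0944531  1.10659176 0.38419837] 19.95
```

>>> arm_command:
  commands:
    - [[0.5,-4.5,0],0,1]
    - [[1.5,-4,0],0,1]
    - [[2,-4,0],0,1]
    - [[2.5,-4,0],0,1]
    - [[3,-4,0],0,1]
    - [[3,-3.5,0],0,1]
    - [[3.5,-3.5,0],0,1]
    - [[4,-3.5,0],0,1]
    - [[4,-2.5,0],0,1]
    - [[4.5,-2.5,0],0,1]
    - [[3,-2,0],0,1]
    - [[0,0,0],0,1]

```text
clock: 21.15
position: [0.5749, 0.0503, 0.0217]
tool_rot: [3.118, -0.005, 3.038]
force: [-0.5, 0.3, -0.4]
grip_width: -0.0005
finger_force: 0.0
```

>>> arm_command:
  commands:
    - [[2,-0.4,0],0,1]
    - [[2,-0.2,0],0,1]

```text
clock: 21.35
position: [0.5784, 0.05, 0.0217]
tool_rot: [3.118, -0.006, 3.039]
force: [-0.5, -0.8, 0.5]
grip_width: 0.0001
finger_force: 0.5
```

Run:
```python
from meas import *
s=bot.observe(); print('tcp',dock(s['position']),s['position'],s['force'],s['clock'])
```

```text
tcp [-57.02866088  34.3009056 ] [0.57836437 0.05003479 0.02173982] [-0.48121108 -0.75954847  0.45237919] 21.35
```

>>> arm_command:
  commands:
    - [[1,-0.1,0],0,1]
    - [[1,-0.1,0],0,1]

```text
clock: 21.55
position: [0.5804, 0.0499, 0.0217]
tool_rot: [3.118, -0.006, 3.039]
force: [-1.0, -0.8, 0.6]
grip_width: -0.0001
finger_force: 0.5
```

>>> arm_command:
  commands:
    - [[1,-0.1,0],0,1]
    - [[1,-0.1,0],0,1]

```text
clock: 21.75
position: [0.5824, 0.0497, 0.0217]
tool_rot: [3.118, -0.006, 3.039]
force: [-5.8, 0.5, 2.1]
grip_width: 0.0002
finger_force: 2.7
```

>>> arm_command:
  commands:
    - [[1,-0.1,0],0,1]
    - [[0,0,0],0,1]

```text
clock: 21.95
position: [0.5824, 0.0497, 0.0216]
tool_rot: [3.118, -0.007, 3.039]
force: [-7.9, -1.0, 5.0]
grip_width: 0.0001
finger_force: 3.9
```

The force rises hard at the expected closed position. I'll retreat and check.

>>> arm_command:
  commands:
    - [[0.5,0,0],0,1]
    - [[-15,2,0],0,1]
    - [[-20,2,0],0,1]
    - [[-20,2,0],0,1]
    - [[0,0,40],0,1]
    - [[0,0,40],0,1]
    - [[0,0,40],0,1]
    - [[0,0,40],0,1]
    - [[-3,35,0],0,1]
    - [[-3,35,0],0,1]
    - [[-3,35,0],0,1]
    - [[-3,35,0],0,1]
    - [[-3,35,0],0,1]
    - [[-3,35,0],0,1]
    - [[-3,35,0],0,1]
    - [[-3,35,0],0,1]
    - [[-3,35,0],0,1]
    - [[-3,35,0],0,1]
    - [[0,0,0],0,1]

```text
clock: 23.85
position: [0.4968, 0.4108, 0.1819]
tool_rot: [3.115, -0.007, 3.044]
force: [0.7, -0.3, -0.3]
grip_width: -0.0001
finger_force: 0.0
```

Run:
```python
from meas import *
np.set_printoptions(precision=4,suppress=True)
s=bot.observe(); print(s['position'],s['force'],s['clock'])
d=save('top','t5')
print('rack before',rackdock(np.load('pics/t3.npz'),(0,-50,0)))
print('rack',rackdock(d,(0,0,0)))
hsv=cv2.cvtColor(d['image'],cv2.COLOR_RGB2HSV); m=cv2.inRange(hsv,(0,130,70),(8,255,255)); k=np.zeros_like(m); k[215:290,260:330]=m[215:290,260:330]
p=cv2.findNonZero(k).reshape(-1,2).astype(float); w=np.array([dock(px2w(d,u,v,.037)) for u,v in p]); print('latch x by y',[(y,w[abs(w[:,1]-y)<6,0].mean().round(1)) for y in(20,40,60)],w[:,1].min())
cv2.imwrite('pics/t5c.png',cv2.resize(d['image'][170:320,220:420],(800,600),interpolation=cv2.INTER_CUBIC)[:,:,::-1])
```

```text
[0.4968 0.4108 0.1819] [ 0.7199 -0.2583 -0.2854] 23.85
rack before (array([  1.1599, -53.7679]), np.float64(0.00272917727120936), np.float64(58.23529411764706))
rack (array([1.2164, 1.6384]), np.float64(-0.011491512213373661), np.float64(77.45098039215686))
latch x by y [(20, np.float64(-39.2)), (40, np.float64(-39.4)), (60, np.float64(-38.7))] 12.542415236344825
```

View pics/t5c.png

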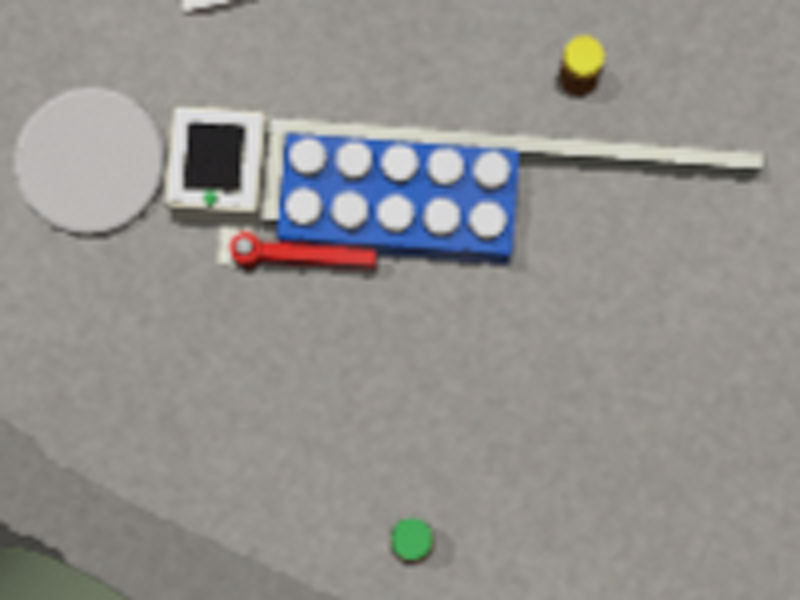

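The top view shows the rack in the corner, the latch (245,248)→(377,258) parallel to its front, and both vials and the dish unmoved. I'll check once more with the cap centres, which the latch doesn't hide.

Run:
```python
from meas import *
np.set_printoptions(precision=4,suppress=True)
for f,x0,x1 in(('top0',308,380),('t4',289,352),('t5',289,352)):
    d=np.load(f'pics/{f}.npz'); h=cv2.cvtColor(d['image'],cv2.COLOR_RGB2HSV)
    y0,y1=(228,270) if f=='top0' else (203,236)
    m=((h[...,1]<60)&(h[...,2]>150)).astype(np.uint8); k=np.zeros_like(m); k[y0:y1,x0:x1]=m[y0:y1,x0:x1]
    n,_,st,c=cv2.connectedComponentsWithStats(k)
    c=[c[i] for i in range(1,n) if 25<st[i,4]<110]
    w=np.array([dock(px2w(d,*q,.059)) for q in c]); ctr=w.mean(0); u,s,v=np.linalg.svd(w-ctr); a=v[0]*np.sign(v[0][1]); print(f,len(c),ctr,'yaw',-np.arctan2(a[0],a[1]))
for f in('top0','t5'):
    d=np.load(f'pics/{f}.npz'); h=cv2.cvtColor(d['image'],cv2.COLOR_RGB2HSV)
    for n,lo,hi in(('g',50,80),('y',22,35)):
        m=cv2.inRange(h,(lo,120,60),(hi,255,255)); k=np.zeros_like(m); k[170:320,300:420]=m[170:320,300:420]; print(f,n,cv2.findNonZero(k).mean((0,1)))
```

```text
top0 10 [-66.6681 -60.1016] yaw -0.1866029516793829
t4 11 [1.0493 7.6631] yaw -0.023312815130143744
t5 11 [1.0668 7.6447] yaw -0.022525130575002893
top0 g [322.4267 304.28  ]
top0 y [365.4444 183.7284]
t5 g [322.473  304.3243]
t5 y [365.4444 183.7284]
```

Run:
```python
from meas import *
for f in('t4','t5'):
    d=np.load(f'pics/{f}.npz'); h=cv2.cvtColor(d['image'],cv2.COLOR_RGB2HSV)
    m=((h[...,1]<60)&(h[...,2]>150)).astype(np.uint8); k=np.zeros_like(m); k[203:236,289:352]=m[203:236,289:352]
    n,_,st,c=cv2.connectedComponentsWithStats(k)
    w=np.array([dock(px2w(d,*c[i],.059)) for i in range(1,n) if 25<st[i,4]<110])
    w=w[w[:,1]<62]; o=w[np.argsort(w[:,0])]; print(len(w),w.mean(0))
    for r in(o[:5],o[-5:]): print(-np.polyfit(r[:,1],r[:,0],1)[0],r.mean(0))
```

```text
10 [0.43365319 1.29640152]
0.0010953763072957222 [-14.52927128   1.30926394]
0.004323250737797099 [15.39657766  1.2835391 ]
10 [0.45288698 1.27619083]
0.0016806676876060605 [-14.49578447   1.3287682 ]
0.004411630665384939 [15.40155842  1.22361346]
```

```bash
python3 -c "
from workcell import ticket; print(ticket.job_done())"
```

```text
the job is handed in; nothing more can be done
None
```

The rack is home against both stops (cap-centre check: within about 1.5 mm and 0.003 rad, inside the camera calibration), the latch is closed on its stop, both vials measured unmoved and nothing else was touched, and I handed the job in at about 24 s; the judging result was not shown.

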